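Set the component tester's selector to the ring range and start the test

TASK

On the component tester, push the tab of the rotary selector round with the fingers until it points at the mark with the open ring, and then, with the selector set, press the round start button all the way down and let it come up again. Only push: do not pinch the tab between the fingers, do not press the button before the selector is set, and leave the small parts on the tester and the things on the bench where they are.

Things in the scene. Friction and masses are not known exactly. Their poses are not given: they have to be found in the camera images.
- dial_axis (a point): The tester is a low grey case fixed to the bench, 290 mm (own x, front to back) x 300 mm (own y) x 56 mm high. This point is where the selector dial's vertical axis meets the middle of the flat top, 56 mm above the bench. Its axes are the case's: x from the front (start button) to the back, y to the left seen from the front, z up.
- dial (a joint): Angle of the selector dial in rad, about the vertical axis, counter-clockwise seen from above positive; 0 when the tab points along the case's own +x (straight to the back). It turns from -2.2 to +2.2 and stops there; friction holds it wherever it is left (about 2 N at the tab moves it; no spring, no click stops). It starts within 0.35 of 0, pointing at no mark.
- tab_mid (a point): Middle of the selector's tab, 64 mm from the axis, 29 mm above the case's top; x points outward along it, y counter-clockwise, z up. The tab is an upright metal fin from the hub to 84 mm from the axis, 6 mm thick (14 mm over its two rubber pads), 6 to 50 mm above the case's top. The black dial disc under it has 46 mm radius and is 18 mm high; its hub is 28 mm thick, 46 mm high.
- tab_left (a point): Middle of the face of the rubber pad (34 mm long, 32 mm high, ribbed) on the tab's counter-clockwise cheek, 64 mm from the axis. Pushing there turns the dial clockwise (negative).
- tab_right (a point): The same on the tab's clockwise cheek. Pushing there turns the dial counter-clockwise (positive).
- dial_aim (a point): The point that the tab points at: fixed to the dial, straight out along the tab, 112 mm from the axis (28 mm beyond the tab's end), just above the case's top.
- start (a joint): Travel of the start button in m: 0 when up, 0.006 when fully down. It springs back up; fully down takes about 5 N.
- start_top (a point): Centre of the top of the start button, a dark round push button of 30 mm diameter standing 11 mm proud of a round metal housing (42 mm diameter, 11 mm high) on the case's top near its front edge, 108 mm from the dial axis toward the front. It is pressed straight down.
- mark_ring: Legend insert: a white 38 mm square tile, 2 mm thick, with an open ring in black, about 28 mm across. Origin under its centre, on the case's top, 112 mm from the dial axis. The four inserts lie at -110, -55, +55 and +110 degrees of dial angle; which is where changes.
- mark_bar: Legend insert: a white 38 mm square tile, 2 mm thick, with one straight bar in black, about 28 mm across. Origin under its centre, on the case's top, 112 mm from the dial axis. The four inserts lie at -110, -55, +55 and +110 degrees of dial angle; which is where changes.
- mark_cross: Legend insert: a white 38 mm square tile, 2 mm thick, with a diagonal cross (X) in black, about 28 mm across. Origin under its centre, on the case's top, 112 mm from the dial axis. The four inserts lie at -110, -55, +55 and +110 degrees of dial angle; which is where changes.
- mark_block: Legend insert: a white 38 mm square tile, 2 mm thick, with a filled square in black, about 28 mm across. Origin under its centre, on the case's top, 112 mm from the dial axis. The four inserts lie at -110, -55, +55 and +110 degrees of dial angle; which is where changes.
- terminal: Bystander: green terminal block, 12 x 38 x 11 mm, lying loose on the case's top near its back left corner. Origin under its centre.
- capacitor: Bystander: black capacitor, 10 x 35 x 10 mm, lying loose on the case's top near its back right corner. Origin under its centre.
- pliers: Bystander: flush cutters with blue and black grips, 170 x 55 x 14 mm, on the bench to the left of the case. Origin under their centre.
- screwdriver: Bystander: screwdriver with red handle, 22 x 178 x 23 mm, on the bench to the right of the case. Origin under its centre.
- board: Bystander: green circuit board panel, 185 x 222 x 19 mm, on the bench to the left of the case. Origin under its centre.

How it is judged (in metres and radians):
On the way, in this order (a step that is already met when the one before it is completed fails the run):
1. the selector's tab points at the ring mark and rests there (horizontal distance between dial_aim and mark_ring below 0.016 m and velocity of joint dial between -0.1 and 0.1 rad/s), for 0.3 s.
2. the start button is pressed down while the tab points at the ring mark (horizontal distance between dial_aim and mark_ring below 0.016 m and value of joint start above 0.0045 m), for 0.1 s.
At the end, for the whole second after the job is handed in: The selector's tab points at the ring mark (the point 112 mm out along the tab is within 16 mm of the mark's centre, about 8 degrees either way), the dial is at rest, and the start button, having been pressed at least 4.5 mm down, is up again (horizontal distance between dial_aim and mark_ring below 0.016 m and velocity of joint dial between -0.05 and 0.05 rad/s and value of joint start below 0.0015 m); the robot touches nothing.
It fails at once if the start button is pressed (3 mm or more) while the tab does not point at the ring mark (not (horizontal distance between dial_aim and mark_ring below 0.016 m) and value of joint start above 0.003 m).
It fails at once if the tab is pinched: the fingers press on both of its cheeks at once (contact force between the fingers and dial_c4 above 1 N and contact force between the fingers and dial_c5 above 1 N).
It fails at once if a bystander is moved by more than 20 mm or lifted (distance of any of terminal, capacitor, pliers, screwdriver, board from where it was at the start of the episode above 0.02 m).
It also fails if it takes over 45 s, if anything falls off the work surface, if the arm or the gripper's body presses on something with over 40 N, if the wrist force passes 120 N, or if a joint passes its speed limit or range.

ROBOT

A 7-joint arm with a two-finger parallel gripper is mounted at the origin on a cart in front of the work surface, level with it; the furniture and walls round the work are solid. World frame = base frame: x ahead of the robot, y to its left, z up, the work surface at z = 0. Lengths are in mm, angles in rad, forces in N, time in s.
With the tool pointing down it reaches from about 350 to 900 mm from the base axis. Payload 19.9 kg.
Tool frame: the origin (TCP) lies midway between the tips of the shut fingers; the grasp point (between the pads) lies 19 mm behind it; z points along the fingers, y is the direction in which the jaws open and shut (so a half turn about z gives the same grasp; the last joint's range is limited). The gripper opens to 85 mm and grips with 20 to 120 N. Pads are 22 mm wide; open, the fingers measure 114 mm over their backs; the gripper's body (76 mm by 85 mm) begins 54 mm behind the grasp point. The pads swing forward as they close: fully open they stand 13 mm farther back than shut.
Start: joints at [-1.179, 0.417, -0.01, 1.614, 0.005, 1.111, -0.053], TCP at [262.121, 567.357, 231.26] pointing down, gripper open.
Joint ranges: [-2.81, 2.81], [-0.39, 2.02], [-1.27, 1.25], [0.06, 2.57], [-1.19, 4.33], [0.19, 2], [-2.82, 2.82]. Speed limits (rad/s): [1.89, 1.89, 2.39, 2.39, 3.01, 3.01, 3.01].

INTERFACE

Orientations are given as a unit quaternion [w, x, y, z].
In Python, from plant import env gives the robot as it stands. The module is installed in compiled form; this text tells all that it offers.
- The arm moves only by the shell command python3 -m jog 'ROWS'. ROWS is JSON, a list of rows, each a list of 5 numbers: the shift along the tool's x, y, z in m, then the turn about the tool's z in rad, then the closure, from -1 (fully open) to 1 (shut), so that 0 is half open. In form: [[dx, dy, dz, spin, hand], ...]. A call has 1 to 8 rows; each row shifts and turns the commanded pose from where the row before left it, along the tool's axes as they then stand; what a row does not reach is not made up. A row lasts 1/10 s, in which the tool goes at most 50 mm and 8.59 degrees, less where a joint would pass 70% of its speed; a pose out of reach is approached as far as the arm can. A call is refused whole if a number of a shift passes 0.05 or a number of a turn 0.15, either way. A call with a gripper value outside its range is refused whole. The fingers move at their own pace and stop on an object; the grip force is fixed at half the most. Time passes only in rows, so rows that do not move let the fingers close. It gives the time, the measured TCP pose, the force and the opening at its end, in the units of the state.
- env.sense(): the state, without advancing time (a new reading comes with each control period).
- env.capture(name): name is "side" or "top"; returns (picture, depth): 480x640x3 uint8, red, green, blue; 480x640 float32, mm along the optical axis (not along the pixel's ray), 0 where there is no reading.
- env.get_calibration(name): a dict with "fx", "fy", "cx", "cy" (pixels), "eye" and "rotation" of the camera in the world. Camera axes: x right, y down, z forward; pixel columns grow to the right and rows downward; lengths in mm; the calibration is good to about 2 mm. A picture is of the moment at which its call begins. get_calibration takes no time and is no camera call.
- env.hand_in(): hands the job in, once; it reports no verdict.
The state is a dict: "t": time; "q": joint angles; "joint_vel": joint speeds; "joint_torque": joint torques, N m; "eef_pos": TCP position; "eef_rot": TCP orientation; "wrist_force": force on the tool from outside, world axes, zero at the start; "ft_torque": the same for the moment, N m; "width": finger opening in mm.
Only numpy, scipy, OpenCV 4.12 (cv2) and the standard library are available. Lean on these libraries where they do the work, as an engineer would, in place of code of your own. Each camera call takes 0.05 s, during which the arm holds its last target. There are 200 camera calls.

## Working session

There is one attempt and no reset: what is moved stays moved. The work goes in short steps, Python scripts to look and compute and a shell command to move; the robot and the scene stay as the last step left them, time stands still between calls to the robot, and variables do not carry over. Pictures are saved under pics/ and viewed, about 8 in all and at most 12, crops included, and the job is handed in when it is done.

```bash
mkdir -p pics
python3 - <<'E'
from plant import env
import cv2,numpy as np
s=env.sense();print(s)
for n in("top","side"):
    p,d=env.capture(n);cv2.imwrite(f"pics/{n}0.png",p[:,:,::-1]);np.save(f"pics/{n}0.npy",d);print(n,env.get_calibration(n))
E
```

```text
{'t': 0.0, 'q': array([-1.17949245,  0.41798197, -0.01031232,  1.61418892,  0.00468563,
        1.11072127, -0.0530028 ]), 'joint_vel': array([-0.00081273,  0.00024529,  0.00079254,  0.00054118, -0.00098787,
        0.00292263,  0.00012711]), 'joint_torque': array([-1.65756250e-03, -8.64447355e+01,  6.78158998e-01, -4.34904921e+01,
        1.89877785e-02,  7.27297695e-03,  7.17052239e-05]), 'eef_pos': array([261.98538823, 567.03986054, 230.64904281]), 'eef_rot': array([-9.88666348e-05,  2.14713102e-01,  9.76676956e-01, -6.30022007e-04]), 'wrist_force': array([-0.01132535, -0.03069245,  0.37519302]), 'ft_torque': array([-0.04865619,  0.02413863, -0.0448725 ]), 'width': 85.52347369409532}
top {'fx': 532.4884437118639, 'fy': 532.4884437118639, 'cx': 308.70455675972175, 'cy': 238.70590543964, 'eye': array([ 313.59356174,   12.69321505, 1525.73976387]), 'rotation': array([-0.06175708,  0.71291113, -0.69631889,  0.05553186])}
side {'fx': 562.4681480773828, 'fy': 562.4681480773828, 'cx': 321.9005913015145, 'cy': 244.8519748720865, 'eye': array([1442.14900452,  207.44989491,  993.99200579]), 'rotation': array([-0.24260894,  0.59268282,  0.70769155, -0.29839679])}
```

View pics/top0.png

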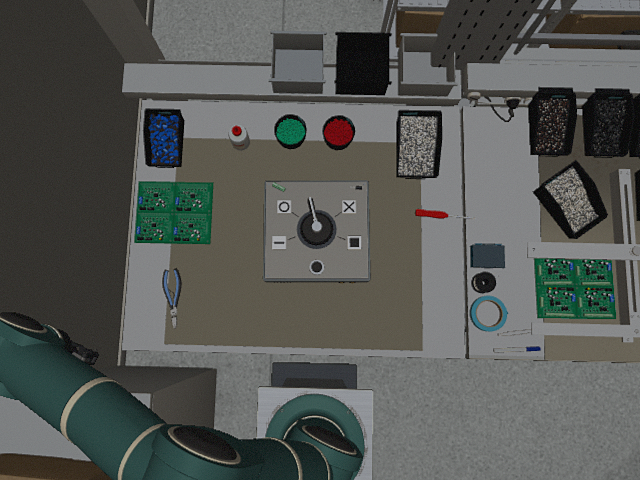

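View pics/side0.png

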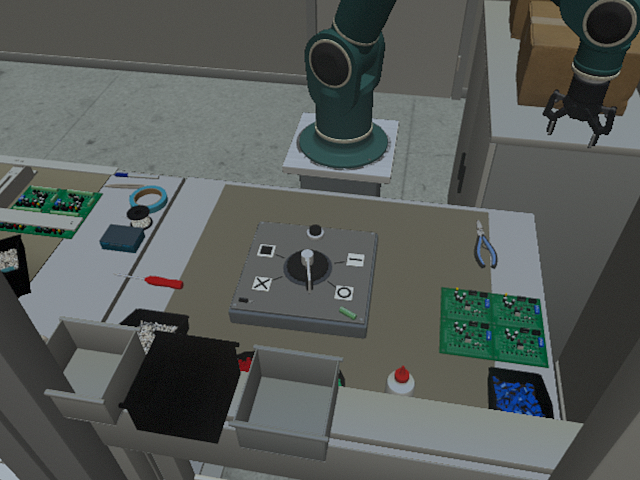

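Top view: ring tile at (284,207), cross (348,207), bar (279,242), block (355,242), dial hub near (316,229), button (317,267). The tab points slightly left of straight back, and the ring is at +55°, so the tab has to be pushed counter-clockwise from its right cheek.

```bash
cat > h.py <<'E'
import cv2,numpy as np
from plant import env
from scipy.spatial.transform import Rotation as R
def ray(n,u,v,z):
    c=env.get_calibration(n);w,x,y,zz=c["rotation"]
    d=R.from_quat([x,y,zz,w]).as_matrix()@[(u-c["cx"])/c["fx"],(v-c["cy"])/c["fy"],1]
    return (c["eye"]+d*(z-c["eye"][2])/d[2])[:2]
def comps(mask,lo,hi,x0,y0):
    k,_,st,ce=cv2.connectedComponentsWithStats(mask.astype(np.uint8))
    return [(ce[i]+[x0,y0],st[i]) for i in range(1,k) if lo<st[i,4]<hi]
E
python3 - <<'E'
from h import *
p=cv2.imread("pics/top0.png");c=p[180:285,262:372]
g=c.min(2)
for ce,st in comps(g>175,15,600,262,180): print("white",ce,st,ray("top",*ce,58))
for ce,st in comps(c.max(2)<60,15,3000,262,180): print("dark",ce,st,ray("top",*ce,78))
cv2.imwrite("pics/crop0.png",cv2.resize(c,None,fx=5,fy=5,interpolation=cv2.INTER_CUBIC))
E
```

```text
dark [358.7 187.2] [94  6  6  4 20] [ 705.50977379 -108.02153517]
dark [315.83758701 228.14733179] [ 36  19  37  50 862] [586.1371272   9.4186718]
dark [349.04347826 206.60869565] [82 22 10 10 23] [649.22588945 -81.64480972]
dark [354.22857143 242.37142857] [88 58  9  9 70] [548.73403299 -97.07233091]
dark [316.425  266.5125] [50 82 10 10 80] [479.54225535   5.47841274]
dark [316.68852459 281.14754098] [  3 101 104   2 122] [439.55250853   3.89284289]
```

View pics/crop0.png

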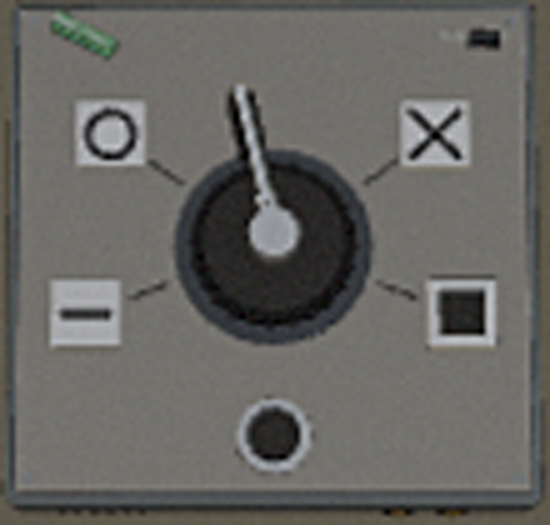

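The crop shows the tiles at ring (111,133), cross (435,133), bar (86,313) and block (462,313). The hub top is at (274,231), the tab end at (240,90) and the button at (274,433), all in 5x pixels.

Run:
```python
from h import *
f=lambda x,y,z: ray("top",262+x/5-.4,180+y/5-.4,z)
r,c,b,k=[f(*q,58) for q in((111,133),(435,133),(86,313),(462,313))]
a=np.radians([55,-55,110,-110])
src=112*np.c_[np.cos(a),np.sin(a)];dst=np.array([r,c,b,k])
# rigid fit
H=(src-src.mean(0)).T@(dst-dst.mean(0));yaw=np.arctan2(H[0,1]-H[1,0],H[0,0]+H[1,1])
Rm=np.array([[np.cos(yaw),-np.sin(yaw)],[np.sin(yaw),np.cos(yaw)]])
ax=dst.mean(0)-Rm@src.mean(0)
print("axis",ax,"yaw",yaw,"res",dst-(src@Rm.T+ax))
hub=f(274,231,102);tip=f(240,90,106);print("hub",hub,"tip",tip,"dial",np.arctan2(*(tip-ax)[::-1])-yaw, "r",np.linalg.norm(tip-ax))
print("button",f(274,433,78),"pred",ax+Rm@[-108,0],"ring",r)
s=env.sense();w,x,y,z=s["eef_rot"];print(R.from_quat([x,y,z,w]).as_matrix().round(3))
```

```text
axis [588.5320332   8.0679768] yaw 0.02372391617006693 res [[ 0.31470372 -0.08752404]
 [ 0.08499578  0.44369099]
 [-0.11874351 -0.46620653]
 [-0.28095599  0.11003958]]
hub [588.15254089   8.08494654] tip [665.57491263  28.42482768] dial 0.23459990753308457 r 79.68692897128182
button [480.39890377   5.5653536 ] pred [480.56242428   5.50603419] ring [650.89287335 101.22355949]
[[-0.908  0.419 -0.   ]
 [ 0.419  0.908 -0.001]
 [-0.    -0.001 -1.   ]]
```

Fit residuals are under 0.5 mm. The axis is at (588.5, 8.1), yaw 1.4°, and the dial is at 0.235 rad. I'll shut the fingers and approach at height.

```bash
python3 -m jog '[[-0.04,-0.024,0,0,1],[-0.04,-0.024,0,0,1],[-0.04,-0.024,0,0,1],[-0.04,-0.024,0,0,1],[-0.04,-0.024,0,0,1],[-0.04,-0.024,0,0,1],[-0.04,-0.024,0,0,1],[-0.04,-0.024,0,0,1]]'; python3 -m jog '[[-0.04,-0.024,0,0.13,1],[0,0,0,0.13,1],[0,0,0,0.13,1],[0,0,0,0.13,1],[0,0,0,0.13,1],[0,0,0,0.13,1],[0,0,0,0.1,1],[0,0,0,0,1]]'
```

```text
t: 0.9
eef_pos: [472.7, 257.1, 231.2]
eef_rot: [-0.0, 0.215, 0.977, -0.0]
wrist_force: [1.3, 1.0, 0.1]
width: -0.1
t: 1.7
eef_pos: [498.1, 220.3, 231.1]
eef_rot: [-0.0, 0.611, 0.792, -0.0]
wrist_force: [-0.2, -0.1, -0.4]
width: 0.1
```

```bash
python3 -m jog '[[-0.0447,0.0166,0,0,1],[-0.0447,0.0166,0,0,1],[-0.0447,0.0166,0,0,1],[-0.0447,0.0166,0,0,1],[-0.0447,0.0166,0,0,1],[-0.0447,0.0166,0,0,1],[0,0,0,0,1],[0,0,0.03,0,1]]'
python3 - <<'E'
from h import *
p,d=env.capture("side");cv2.imwrite("pics/s1.png",p[150:400,180:500,::-1].repeat(2,0).repeat(2,1))
s=env.sense();print(s["eef_pos"],s["eef_rot"])
E
```

```text
t: 2.5
eef_pos: [665.1, -15.7, 203.6]
eef_rot: [0.002, 0.61, 0.792, 0.001]
wrist_force: [1.0, -0.1, -1.6]
width: 0.2
[661.98143282 -14.28526066 196.53925478] [-0.00129839  0.60939897  0.79286182 -0.00116123]
```

View pics/s1.png

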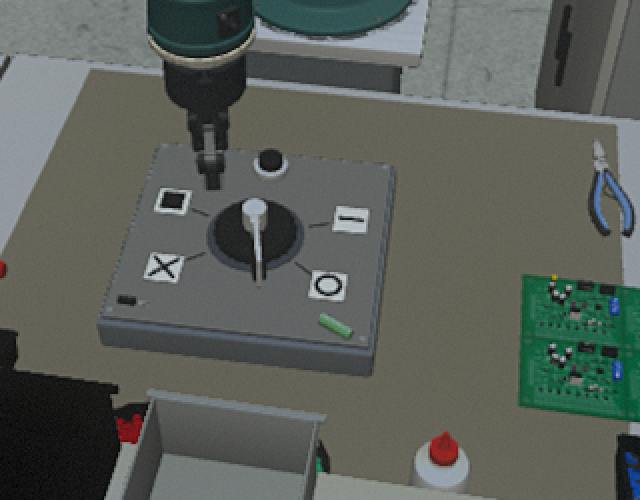

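The shut fingers hang clear on the clockwise side of the tab. I'll descend, then close the gap.

```bash
python3 -m jog '[[0,0,0.04,0,1],[0,0,0.04,0,1],[0,0,0.036,0,1],[0,0,0,0,1],[0.008,0,0,0,1],[0.006,0,0,0,1],[0,0,0,0,1],[0,0,0,0,1]]'; python3 -m jog '[[0.004,0,0,0,1],[0.004,0,0,0,1],[0.004,0.0011,0,-0.06,1],[0.004,0.0011,0,-0.06,1],[0.004,0.0011,0,-0.06,1],[0.004,0.0011,0,-0.06,1],[0.004,0.0011,0,-0.06,1],[0.004,0.0011,0,-0.06,1]]'
```

```text
t: 3.35
eef_pos: [660.1, 0.4, 86.8]
eef_rot: [0.001, 0.61, 0.793, 0.001]
wrist_force: [0.4, -0.8, 0.0]
width: 0.3
t: 4.15
eef_pos: [653.9, 31.9, 85.4]
eef_rot: [0.0, 0.458, 0.889, -0.0]
wrist_force: [-0.4, -2.4, 0.6]
width: -0.0
```

```bash
python3 -m jog '[[0.004,0.0011,0,-0.06,1],[0.004,0.0011,0,-0.06,1],[0.004,0.0011,0,-0.06,1],[0.004,0.0011,0,-0.06,1],[0.004,0.0011,0,-0.06,1],[0,0,0,0,1],[0,0,0,0,1]]'
python3 - <<'E'
from h import *
p,d=env.capture("side");cv2.imwrite("pics/s2.png",cv2.resize(p[200:340,220:390,::-1],None,fx=4,fy=4))
E
```

```text
t: 4.85
eef_pos: [644.7, 50.7, 85.4]
eef_rot: [0.0, 0.321, 0.947, 0.0]
wrist_force: [-0.2, -1.7, 0.1]
width: -0.1
```

View pics/s2.png

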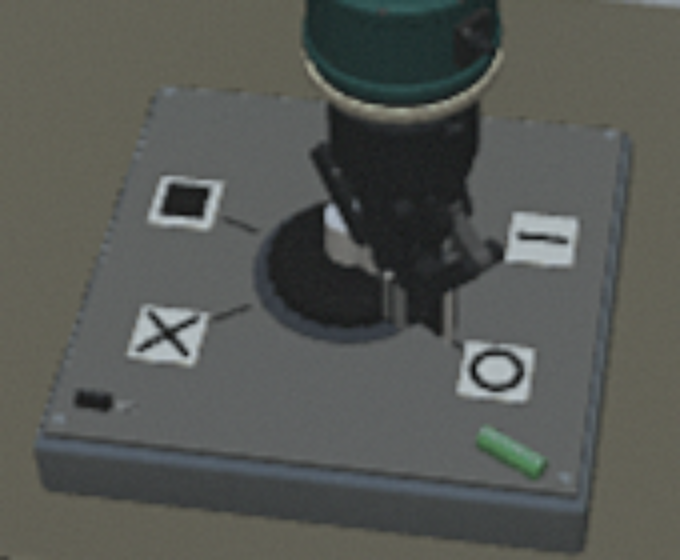

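The visible tab end is at about (452,290–340) in the crop, lined up with the ring line. Let me check that by ray and nudge one more row.

```bash
python3 - <<'E'
from h import *
ax=np.array([588.5,8.1])
for u,v,z in((452,290,106),(452,338,62)):
    q=ray("side",220+u/4-.4,200+v/4-.4,z)-ax;print(np.degrees(np.arctan2(q[1],q[0])),np.linalg.norm(q))
E
python3 -m jog '[[0.004,0.0011,0,-0.06,1],[0,0,0,0,1],[0,0,0,0,1]]'
```

```text
52.06367878543861 84.7078880948304
54.29583472184727 81.50332542277285
t: 5.2
eef_pos: [642.2, 53.8, 85.3]
eef_rot: [-0.0, 0.293, 0.956, -0.0]
wrist_force: [0.1, -1.2, -0.9]
width: 0.2
```

```bash
python3 -m jog '[[-0.008,0,0,0,1],[-0.02,0,0,0,1],[-0.02,0,-0.01,0,1],[0,0,-0.04,0,1],[0,0,-0.04,0,1],[-0.045,0,-0.01,0,1],[-0.045,0,0,0,1],[0,0,0,0,1]]'
python3 - <<'E'
from h import *
p,d=env.capture("top");cv2.imwrite("pics/t2.png",cv2.resize(p[180:285,262:372,::-1],None,fx=5,fy=5))
p,d=env.capture("side");cv2.imwrite("pics/s3.png",cv2.resize(p[200:340,220:390,::-1],None,fx=4,fy=4))
E
```

```text
t: 6.0
eef_pos: [759.4, -28.5, 184.7]
eef_rot: [0.001, 0.295, 0.956, -0.001]
wrist_force: [0.3, -0.7, -0.1]
width: 0.2
```

View pics/s3.png

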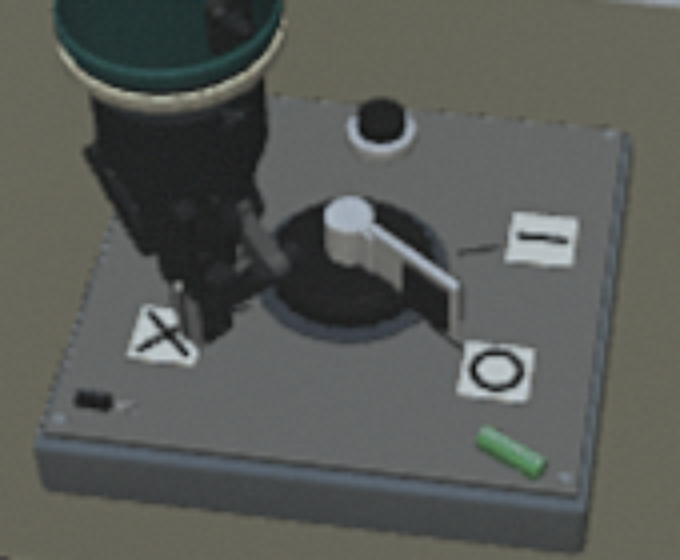

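```bash
python3 - <<'E'
from h import *
ax=np.array([588.5,8.1])
for u,v,z in((459,286,106),(458,337,62)):
    q=ray("side",220+u/4-.4,200+v/4-.4,z)-ax;a=np.arctan2(q[1],q[0]);print(np.degrees(a),np.linalg.norm(q), ax+112*np.array([np.cos(a),np.sin(a)]))
E
python3 -m jog '[[0.0416,-0.0215,0,0,1],[0.0416,-0.0215,0,0,1],[0.0416,-0.0215,0,0,1],[0.0416,-0.0215,0,0,1],[0.0416,-0.0215,0,0,1],[0.0416,-0.0215,0,0,1],[0,0,0,0,1],[0,0,0,0,1]]'
```

```text
55.24499451649874 85.22029943302738 [652.34767662 100.11887953]
56.266832906329896 83.34395401945982 [650.69650437 101.24287329]
t: 6.9
eef_pos: [476.9, 10.0, 186.0]
eef_rot: [0.001, 0.292, 0.957, 0.001]
wrist_force: [0.9, 0.1, 0.5]
width: -0.0
```

View pics/t2.png

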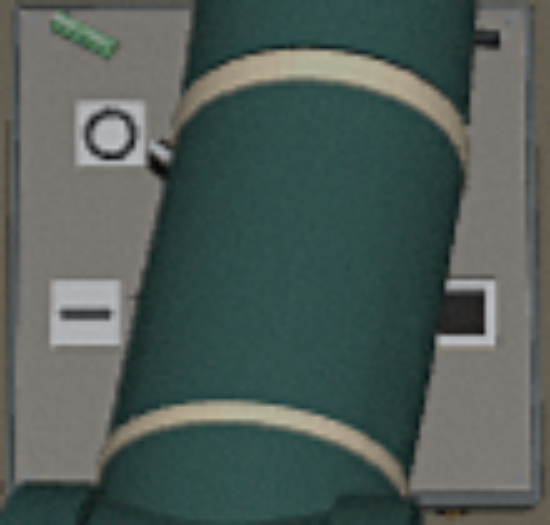

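The tab aims within about 2 mm of the ring centre; in the top view the arm hides the dial and only the tab end shows beside the ring tile. I'll correct the position and descend to just above the button.

```bash
python3 -m jog '[[-0.0055,-0.0017,0,0,1],[0,0,0.035,0,1],[0,0,0.035,0,1],[0,0,0.02,0,1],[0,0,0,0,1],[0,0,0,0,1]]'
```

```text
t: 7.5
eef_pos: [481.9, 4.4, 95.5]
eef_rot: [-0.0, 0.292, 0.956, -0.0]
wrist_force: [0.1, 0.6, -0.5]
width: -0.3
```

```bash
python3 -m jog '[[0,0,0.01,0,1],[0,0,0.008,0,1],[0,0,0.002,0,1],[0,0,0,0,1],[0,0,0,0,1]]'; python3 -c "
from plant import env;s=env.sense();print(s['eef_pos'],s['wrist_force'])"
```

```text
t: 8.0
eef_pos: [481.3, 4.8, 75.6]
eef_rot: [0.0, 0.292, 0.956, 0.0]
wrist_force: [0.0, 0.3, 3.4]
width: -0.1
[481.34606946   4.79580875  75.61111152] [0.03960207 0.30483953 3.37789337]
```

Contact with the button at 3.4 N. Press further until the force shows the bottom stop.

```bash
python3 -m jog '[[0,0,0.002,0,1],[0,0,0.002,0,1],[0,0,0,0,1]]';python3 -m jog '[[0,0,0.001,0,1],[0,0,0,0,1],[0,0,0,0,1]]'
```

```text
t: 8.3
eef_pos: [481.4, 4.8, 71.7]
eef_rot: [0.0, 0.292, 0.956, 0.0]
wrist_force: [-2.9, -0.4, 17.3]
width: -0.2
t: 8.6
eef_pos: [481.5, 4.8, 71.3]
eef_rot: [0.0, 0.292, 0.956, 0.0]
wrist_force: [-7.9, 0.5, 30.9]
width: -0.0
```

Force is well past 5 N and stiff, so the button is at its stop. Release, retreat up and check.

```bash
python3 -m jog '[[0,0,-0.005,0,1],[0,0,-0.02,0,1],[0,0,-0.04,0,1],[0,0,-0.04,0,1],[0,0,-0.04,0,1],[0,0,0,0,1],[0,0,0,0,1],[0,0,0,0,1]]'
python3 - <<'E'
from h import *
p,d=env.capture("side");cv2.imwrite("pics/s4.png",cv2.resize(p[200:340,220:390,::-1],None,fx=4,fy=4))
E
```

```text
t: 9.4
eef_pos: [480.6, 4.8, 214.4]
eef_rot: [-0.001, 0.292, 0.956, -0.0]
wrist_force: [0.3, 0.2, -0.3]
width: -0.1
```

View pics/s4.png

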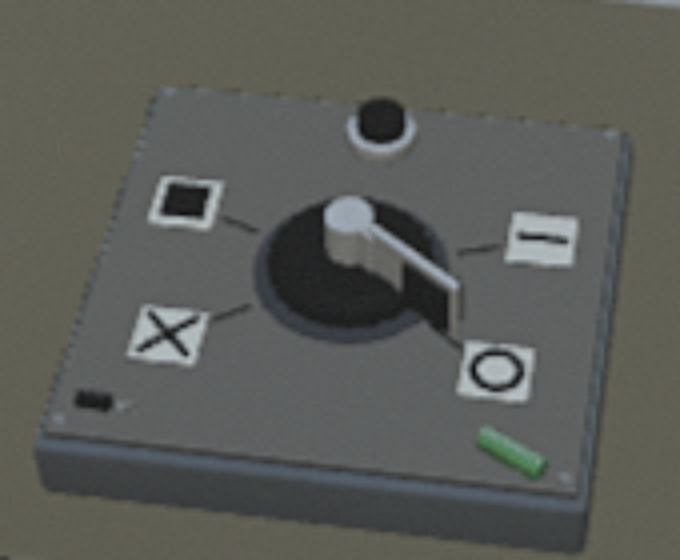

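The tab end is still at (458,286–337), pointing at the ring tile at (497,370). The button is up at (381,120), and the terminal and capacitor haven't moved.

```bash
python3 -c "
from plant import env;print(env.hand_in())"
```

```text
the job is handed in; nothing more can be done
None
```

The selector is set to the open ring and the start button was pressed fully and released. I handed the job in at about 9.5 s of the 45 s allowed; it reports no verdict.

- **Selector:** I pushed the tab counter-clockwise with the shut fingers on its right cheek only, from about 13° to about 55° of dial angle. A picture taken before the press put its aim point within about 2 mm of the ring's centre (limit 16 mm). After the press the tab looked unmoved, though I did not measure it again.
- **Start button:** I pressed it only after the selector was set. The fingertips went to about 71 mm above the bench, 7 mm below where I expected the button's top. The force rose steeply to 31 N, which shows it reached its stop.
- **Final check:** In the last side picture the button is up, the terminal block and capacitor are where they were, and the arm is clear at 214 mm with no contact force. That picture was cropped to the tester, so I did not check the things on the bench after the move, but the arm stayed well above them.

No check failed. The final top view was no help for the dial angle because the arm hid it, so I measured it from the side camera. Its two readings, from the top and the bottom of the tab's end, differed by about 1°.

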